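Lock the clay roller's shaft on its flat

TASK

Lock the bench clay roller: swing its crank upright so that the flat on the shaft faces the setscrew in the hub, then take the T-handled hex key from the wooden stand, seat it fully in the setscrew and turn it clockwise until the screw bears firmly on the flat, without overtightening (about 0.17 N m on the key). Leave the key standing in the screw, let go of everything, and do not disturb the other things on the table.

Things in the scene. Friction and masses are not known exactly. Their poses are not given: they have to be found in the camera images.
- roller: Fixed frame of a bench clay roller; origin on the table below the setscrew. Wood board 20 mm thick, 150 mm in x, from y = -60 to 300 mm. Hub block at the origin, 50 x 44 mm, its top 92 mm above the table; a like bracket at y = 262 mm. The shaft, 28 mm thick, runs along y, 62 mm above the table, and carries a steel roller 60 mm thick from y = 45 to 235 mm.
- shaft (a joint): Shaft angle (rad) about the roller's +y axis: 0 with the crank arm upright, and exactly then the flat (on the same side of the shaft as the arm) faces straight up at the setscrew; positive leans the crank to the roller's +x. Turns from -1.4 to 1.4; a drag of about 0.25 N m holds it where it is left.
- crank_grip (a point): Point on the axis of the crank's round wooden grip (16 mm thick, 50 mm long, parallel to the shaft, from roller y = -89 to -139 mm). The point is at roller y = -116 mm, 70 mm from the shaft's axis; the crank arm, 18 mm wide, lies at y = -80 to -90 mm. A light pinch (15 N) slips round the grip as it swings.
- setscrew: Locking setscrew in the top of the hub, axis vertical: a steel hexagon 27 mm across with a hex socket. Origin: centre of the socket's floor, 96.6 to 98 mm above the table at the start; z up. The socket is 16.8 mm across flats and 14 mm deep; its corners lie along the body's x axis and every 60 degrees from it.
- socket (a point): Centre of the socket's mouth, 14 mm above its floor, turning with the screw. The screw tightens clockwise seen from above, sinks 2 mm per rad, turns with a drag of about 0.08 N m, meets the flat after 1.1 to 1.9 rad, then needs 0.1 N m more per 50 N of bearing force: 0.15 to 0.19 N m in all is firm. It stays as left. On the round of the shaft it would bear 1.8 mm too early.
- hex_key: T-handled steel hex key, about 0.3 kg, upright in the stand, tip 12 mm above the table. Origin: centre of its tip; z up the shank, x along the cross bar. Shank: hexagon 16 mm across flats, corners along its x axis and every 60 degrees, its last 4 mm tapering to 12 mm. Cross bar 80 mm long, 14 mm wide, 20 mm tall, centred 94 mm above the tip.
- key_tip (a point): The tip of the hex key (its origin).
- tool_stand: Fixed wooden block 70 x 130 x 60 mm, origin under its centre, with a round 19.7 mm hole for the key at its y = +35 mm and a 12 mm square one for the awl at y = -35 mm, both 48 mm deep.
- awl: Bystander: awl with a round wooden handle standing in the stand, 110 mm long; origin at its point.
- teapot: Bystander: brown clay teapot, about 92 mm across the belly and 84 mm tall; origin under its centre.
- water_cup: Bystander: white cup 80 mm wide, 55 mm tall; origin under its centre.
- foot_ring: Bystander: black ring 90 mm wide, 22 mm tall; origin under its centre.
- ram: Bystander: turned wooden ram 122 mm tall, 52 mm thick, standing; origin under its centre.
- clay_knife: Bystander: wooden spatula lying on the table.
- brush: Bystander: brush lying on the table.
Not all that is in view belongs to the job. Leave any purple, red or turquoise look-alike of the hex_key alone.

How it is judged (in metres and radians):
On the way, in this order (a step that is already met when the one before it is completed fails the run):
1. the flat of the shaft faces the setscrew (crank upright within 0.1 rad) (value of joint shaft between -0.1 and 0.1 rad), for 0.2 s.
2. the hex key is seated in the setscrew: tip within 5 mm of the socket's floor, with the flat still facing it (distance between key_tip and setscrew below 0.005 m and angle between hex_key's own z axis and vertical below 0.15 rad and value of joint shaft between -0.12 and 0.12 rad), for 0.2 s.
At the end, for the whole second after the job is handed in: The crank is upright within 0.1 rad, the setscrew bears on the shaft with 28 to 75 N, and the key stands at rest in the screw, its tip within 5 mm of the socket's floor and within 0.15 rad of upright (all of step 1 and contact force between setscrew and shaft between 28 and 75 N and distance between key_tip and setscrew below 0.005 m and angle between hex_key's own z axis and vertical below 0.15 rad and linear speed of hex_key below 0.02 m/s); the robot touches nothing.
It fails at once if the setscrew is driven onto the round of the shaft (over 10 N with the flat more than 0.25 rad away) (contact force between setscrew and shaft above 10 N and not (value of joint shaft between -0.25 and 0.25 rad)).
It fails at once if the setscrew is overtightened (over 95 N on the shaft) (contact force between setscrew and shaft above 95 N).
It fails at once if a bystander is moved more than 30 mm (distance of any of awl, teapot, water_cup, foot_ring, ram, clay_knife, brush from where it was at the start of the episode above 0.03 m).
It also fails if it takes over 72 s, if anything falls off the work surface, if the arm or the gripper's body presses on something with over 40 N, if the wrist force passes 120 N, or if a joint passes its speed limit or range.

ROBOT

A 6-joint arm with a two-finger parallel gripper is mounted at the origin on the work surface. World frame = base frame: x ahead of the robot, y to its left, z up, the work surface at z = 0. Lengths are in m, angles in degrees, forces in N, time in s.
With the tool pointing down it reaches from about 0.4 to 0.825 m from the base axis. Payload 7 kg.
Tool frame: the origin (TCP) lies midway between the tips of the shut fingers; the grasp point (between the pads) lies 19 mm behind it; z points along the fingers, y is the line along which they close (so a half turn about z gives the same grasp; the last joint's range is limited). The gripper opens to 88 mm and grips with 3 to 60 N. Pads are 19 mm wide; open, the fingers measure 130 mm over their backs; the gripper's body (78 mm by 193 mm) begins 47 mm behind the grasp point.
Start: joints at [-60.155, 20.546, 0.682, 0, -70.136, -16.507], TCP at [0.156, -0.657, 0.227] pointing down, gripper open.
Joint ranges: [-176.03, 176.03], [-82.01, 121.73], [-58.28, 71.71], [-173.87, 95.51], [-174.79, -0.11], [-173.66, 173.66]. Speed limits (degrees/s): [136.94, 136.94, 172.46, 180, 180, 180].

INTERFACE

Orientations are given as [roll, pitch, yaw] about the fixed x, y, z axes, in that order (R = Rz(yaw) Ry(pitch) Rx(roll)).
In Python, from plant import ctrl gives the robot as it stands. The module is installed in compiled form; this text tells all that it offers.
- The arm moves only by the tool send_rows, never from a script. Its argument "plan" is a list that holds one entry, the list of rows, each a list of 6 numbers: the shift along the tool's x, y, z in shares of 50 cm (1.0 is 50 cm), then the turn, a rotation vector about the tool's x, y, z in parts of the range, where 1.0 means 180 degrees. A call has 1 to 8 rows; each row is the pose to reach, as a shift and turn from the pose commanded when the call began, along the tool's axes at that moment; what a row does not reach only later rows make up. A row lasts 1/12 s, in which the tool goes at most 41.7 mm and 7.16 degrees, less where a joint would pass 70% of its speed; a pose out of reach is approached as far as the arm can. Shift and turn numbers lie between -1 and 1, and a call with a number outside is refused. A call with a gripper value outside its range is refused whole. "fingers" is the opening, from 0 (shut) to 1 (fully open), set as the call begins (left out, the last holds). The fingers move at their own pace and stop on an object; the grip force is fixed at half the most. Time passes only in rows, so rows that repeat a pose let the fingers close. It gives the time, the measured TCP pose, the force, the opening and the grip force at its end, in the units of the state.
- ctrl.get_obs(): the state, without advancing time (a new reading comes with each control period).
- ctrl.snapshot(name): name is "side" or "top" or "wrist"; returns a dict with "img" (420x560x3 uint8, red, green, blue), "K" (3x3 intrinsics, pixels), "pose" (4x4, takes a point from camera to world coordinates). Camera axes: x right, y down, z forward; pixel columns grow to the right and rows downward; lengths in m; the calibration is good to about 2 mm. A picture is of the moment at which its call begins. There is no depth.
- ctrl.close_job(): hands the job in; it is judged then, once.
The state is a dict: "clock": time; "joint_pos": joint angles; "qvel": joint speeds; "tau": joint torques, N m; "tool_pos": TCP position; "orientation": TCP orientation; "force": force on the tool from outside, world axes, zero at the start; "moment": the same for the moment, N m; "opening": finger opening in m; "gripper_force": force on a finger pad.
Only numpy, scipy, OpenCV 4.12 (cv2) and the standard library are available. Lean on these libraries where they do the work, as an engineer would, in place of code of your own. Each camera call takes 0.05 s, during which the arm holds its last target. There are 200 camera calls.

## Working session

There is one attempt and no reset: what is moved stays moved. The work goes in short steps, Python scripts to look and compute and a tool call to move; the robot and the scene stay as the last step left them, time stands still between calls to the robot, and variables do not carry over. Pictures are saved under pics/ and viewed, at most 10 in all, crops included, and the job is handed in when it is done.

Besides the shell and the picture viewer there is one more tool, called after "Emit:" as name(argument=value, ...), one argument or row to a line, values as JSON. send_rows: Moves the arm, as the interface text tells. Its arguments: {"type":"object","properties":{"plan":{"type":"array","items":{"type":"array","items":{"type":"array","items":{"type":"number"}}}},"fingers":{"type":"number"}},"required":["plan"]}

```bash
mkdir -p pics; cat > h.py <<'E'
import numpy as np, cv2, pickle
from scipy.spatial.transform import Rotation as R
from plant import ctrl
def snap(name, tag):
    s=ctrl.snapshot(name); cv2.imwrite(f'pics/{tag}.png', s['img'][:,:,::-1]); pickle.dump(s,open(f'pics/{tag}.pkl','wb')); return s
def load(tag): return pickle.load(open(f'pics/{tag}.pkl','rb'))
def ray(s,uv):
    d=s['pose'][:3,:3]@np.linalg.solve(s['K'],[uv[0],uv[1],1.]); return s['pose'][:3,3],d/np.linalg.norm(d)
def atz(s,uv,z):
    o,d=ray(s,uv); return o+d*(z-o[2])/d[2]
def tri(obs):
    A=np.zeros((3,3));b=np.zeros(3);L=[]
    for s,uv in obs:
        o,d=ray(s,uv);P=np.eye(3)-np.outer(d,d);A+=P;b+=P@o;L.append((P,o))
    x=np.linalg.solve(A,b); return x,[np.linalg.norm(P@(x-o))*1e3 for P,o in L]
def proj(s,p):
    T=np.linalg.inv(s['pose']); c=T[:3,:3]@np.asarray(p)+T[:3,3]; q=s['K']@c; return q[:2]/q[2]
def crop(tag,u0,v0,u1,v1,out,k):
    im=cv2.imread(f'pics/{tag}.png')[v0:v1,u0:u1]; cv2.imwrite(f'pics/{out}.png',cv2.resize(im,None,fx=k,fy=k,interpolation=cv2.INTER_CUBIC))
def rel(pos,rpy=None):
    """shift in tool axes cm + rotvec deg from current commanded(measured) pose"""
    o=ctrl.get_obs(); Rt=R.from_euler('xyz',o['orientation'],degrees=True)
    d=Rt.inv().apply(np.array(pos)-o['tool_pos'])*100
    rv=np.zeros(3) if rpy is None else (Rt.inv()*R.from_euler('xyz',rpy,degrees=True)).as_rotvec(degrees=True)
    return np.round(np.r_[d,rv],2)
E
python3 - <<'E'
from h import *
print(ctrl.get_obs())
a=snap('side','s0');b=snap('top','t0')
for s in (a,b): print(s['K'],s['pose'].round(4))
cv2.imwrite('pics/v1.png',np.vstack([a['img'],b['img']])[:,:,::-1][:, :])
im=np.hstack([a['img'],b['img']])[:,:,::-1]; print(im.shape)
E
```

```text
{'clock': 0.0, 'joint_pos': array([-6.01552612e+01,  2.05904867e+01,  6.33384699e-01, -2.05844968e-02,
       -7.01356590e+01, -1.65053606e+01]), 'qvel': array([ 0.03591533,  0.05802423, -0.06995103,  0.01641362, -0.00325975,
       -0.01389956]), 'tau': array([ 1.81842082e-03, -5.82716811e+01,  2.93071175e+01,  6.99735090e+00,
        6.83311999e-03, -1.44059295e-04]), 'tool_pos': array([ 0.15557852, -0.65631786,  0.22562898]), 'orientation': array([ 1.79905563e+02, -7.80311438e-03, -1.66667626e+02]), 'force': array([-0.34195087, -0.51552056,  0.44988217]), 'moment': array([ 0.0229835 , -0.02831255, -0.06026929]), 'gripper_force': 0.0, 'opening': 0.0874595920348939}
[[501.39783451   0.         276.9216946 ]
 [  0.         501.39783451 210.69647018]
 [  0.           0.           1.        ]] [[ 0.7621 -0.3909  0.5162 -0.3223]
 [-0.6474 -0.4476  0.6168 -0.9328]
 [-0.0101 -0.8042 -0.5942  1.053 ]
 [ 0.      0.      0.      1.    ]]
[[526.53002044   0.         280.57315798]
 [  0.         526.53002044 214.43075947]
 [  0.           0.           1.        ]] [[ 0.0242 -0.9918  0.1252  0.3129]
 [-0.9997 -0.0229  0.0118  0.015 ]
 [-0.0088 -0.1254 -0.9921  1.5064]
 [ 0.      0.      0.      1.    ]]
(420, 1120, 3)
```

View pics/t0.png

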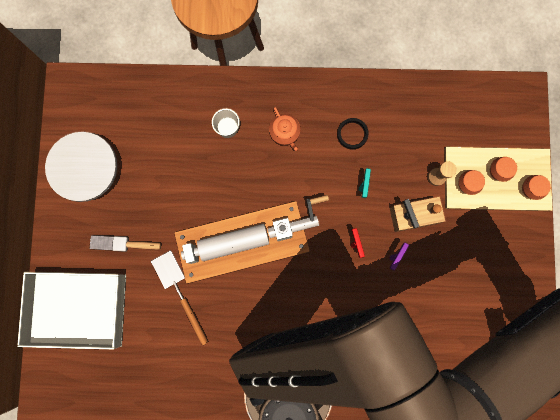

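View pics/s0.png

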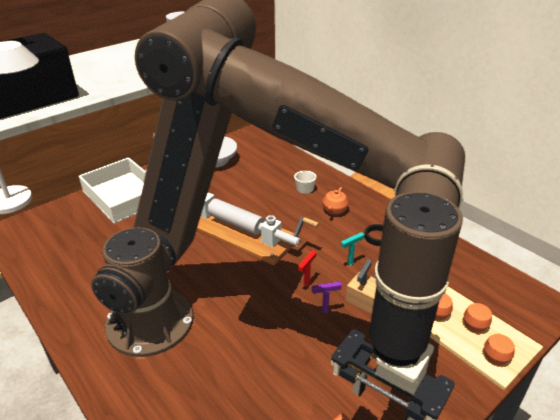

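The top view shows the setscrew at about (283,228), the crank grip at (318,199), and the stand with the grey key at (410,213). In the side view the setscrew is at about (269,224), the grip at (310,222) and the key bar at (364,272). I'll enlarge both.

```bash
python3 - <<'E'
from h import *
crop('t0',260,170,460,290,'a',4);crop('s0',190,180,390,330,'b',4)
E
```

```text
(no output)
```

View pics/a.png

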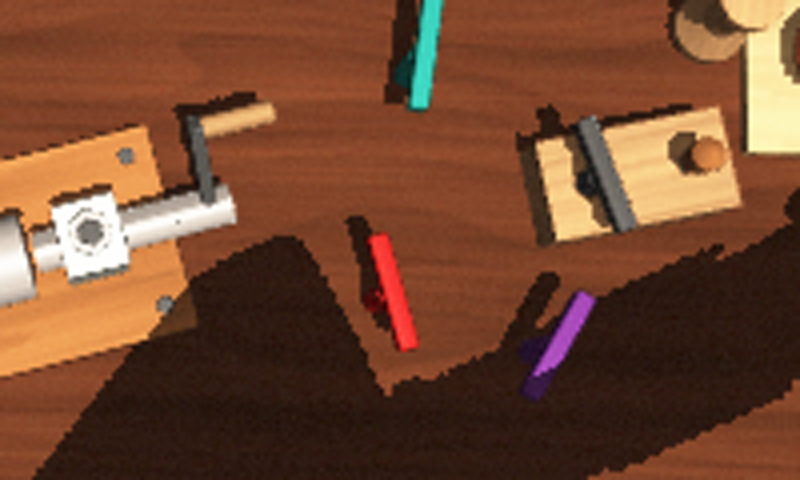

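View pics/b.png

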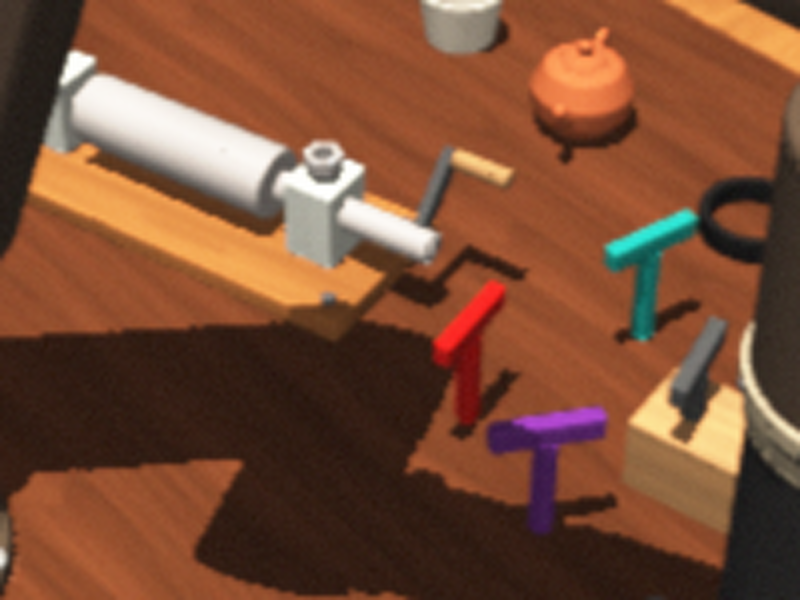

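Crop coordinates (4x): the setscrew mouth is at (92,232) in top and (325,151) in side. The grip runs (202,126)–(272,113) in top and (457,160)–(511,176) in side. The key bar ends are (588,119)/(626,228) in top and about (716,325)/(683,388) in side.

```bash
python3 - <<'E'
from h import *
t=load('t0');s=load('s0')
T=lambda u,v:(t,(260+u/4,170+v/4)); S=lambda u,v:(s,(190+u/4,180+v/4))
for n,a,b in [('screw',(92,232),(325,152)),('gripnear',(202,126),(457,160)),('gripfar',(272,113),(511,176)),('shaftend',(233,204),(430,248)),('bar1',(588,119),(716,325)),('bar2',(626,228),(683,388))]:
    x,e=tri([T(*a),S(*b)]);print(n,x.round(4),np.round(e,1))
# roller direction from shaft end & far
p=[atz(t,T(*q)[1],.02) for q in [(0,165),(146,126),(193,327),(0,377)]];print(np.round(p,4))
q=[atz(t,T(*q)[1],.06) for q in [(537,140),(553,243),(741,206),(718,108)]];print(np.round(q,4),np.mean(q,0))
c=[atz(t,(u,v),.02) for u,v in [(176,233),(297,202),(310,252),(190,282)]];print(np.round(c,4))
b=[atz(t,T(*q)[1],.116) for q in [(588,119),(626,228)]];print(np.round(b,4))
E
```

```text
screw [0.4532 0.0236 0.1155] [1.2 1.2]
gripnear [ 0.5261 -0.0481  0.1124] [0.8 0.8]
gripfar [ 0.536  -0.0951  0.1191] [2.2 2.2]
shaftend [ 0.4787 -0.0718  0.0656] [0.1 0.1]
bar1 [ 0.5352 -0.3044  0.1125] [1.1 1.1]
bar2 [ 0.4654 -0.3312  0.1151] [2.9 2.9]
[[ 0.5082  0.0916  0.02  ]
 [ 0.5386 -0.0118  0.02  ]
 [ 0.3962 -0.0478  0.02  ]
 [ 0.3579  0.0872  0.02  ]]
[[ 0.529  -0.2819  0.06  ]
 [ 0.4576 -0.2927  0.06  ]
 [ 0.4862 -0.4221  0.06  ]
 [ 0.5543 -0.4072  0.06  ]] [ 0.50674818 -0.3509624   0.06      ]
[[ 0.4404  0.3282  0.02  ]
 [ 0.5372 -0.0132  0.02  ]
 [ 0.3956 -0.0528  0.02  ]
 [ 0.3036  0.2821  0.02  ]]
[[ 0.5355 -0.3044  0.116 ]
 [ 0.4631 -0.329   0.116 ]]
```

```bash
python3 - <<'E'
from h import *
print(rel([.531,-.075,.24],[180,0,-74.1]))
E
```

```text
[-4.993e+01  4.792e+01 -1.360e+00  7.000e-02  6.000e-02 -9.257e+01]
```

The manual's scale: shifts go in shares of 50 cm and turns go in shares of 180 degrees. Converting my numbers, -49.9 cm / 50 = -0.998, -1.4 cm / 50 = -0.028, -92.5 degrees / 180 = -0.5139.

Emit:
send_rows(
  plan=[
    [[-0.998, 0.958, -0.028, 0, 0, -0.5139], [-0.998, 0.958, -0.028, 0, 0, -0.5139], [-0.998, 0.958, -0.028, 0, 0, -0.5139], [-0.998, 0.958, -0.028, 0, 0, -0.5139], [-0.998, 0.958, -0.028, 0, 0, -0.5139], [-0.998, 0.958, -0.028, 0, 0, -0.5139], [-0.998, 0.958, -0.028, 0, 0, -0.5139], [-0.998, 0.958, -0.028, 0, 0, -0.5139]],
  ],
)

```text
clock: 0.77
tool_pos: [0.3368, -0.3749, 0.2332]
orientation: [180.0, 0.0, -109.0]
force: [0.8, -1.1, 0.3]
opening: 0.0879
gripper_force: 0.0
```

```bash
python3 - <<'E'
from h import *
print(rel([.531,-.075,.24],[180,0,-74.1]),ctrl.get_obs()['joint_pos'])
E
```

```text
[-3.468e+01 -8.580e+00 -6.700e-01  0.000e+00  1.000e-02 -3.493e+01] [-2.56930722e+01  4.01684276e+00 -1.98577492e+01 -5.05679114e-03
 -6.61316079e+01  6.67001900e+00]
```

To row units: -34.7 cm / 50 = -0.694, -8.6 cm / 50 = -0.172, -35 degrees / 180 = -0.1944.

Emit:
send_rows(
  plan=[
    [[-0.694, -0.172, -0.014, 0, 0, -0.1944], [-0.694, -0.172, -0.014, 0, 0, -0.1944], [-0.694, -0.172, -0.014, 0, 0, -0.1944], [-0.694, -0.172, -0.014, 0, 0, -0.1944], [-0.694, -0.172, -0.014, 0, 0, -0.1944], [-0.694, -0.172, -0.014, 0, 0, -0.1944], [-0.694, -0.172, -0.014, 0, 0, -0.1944], [-0.694, -0.172, -0.014, 0, 0, -0.1944]],
  ],
)

```text
clock: 1.43
tool_pos: [0.5198, -0.0961, 0.2399]
orientation: [-180.0, 0.0, -74.3]
force: [0.1, -0.9, 0.6]
opening: 0.0877
gripper_force: 0.0
```

Emit:
send_rows(
  plan=[
    [[-0.03, -0.008, 0, 0, 0, 0], [-0.03, -0.008, 0, 0, 0, 0]],
  ],
)

```text
clock: 1.6
tool_pos: [0.5199, -0.0795, 0.2392]
orientation: [180.0, 0.0, -74.2]
force: [-0.2, 0.4, 0.2]
opening: 0.0875
gripper_force: 0.0
```

```bash
python3 - <<'E'
from h import *
w=snap('wrist','w0');o=ctrl.get_obs();print(o['tool_pos'],o['orientation'],o['joint_pos']); print(w['K'],w['pose'].round(4))
for p in [[.453,.0236,.112],[.531,-.075,.113]]: print(proj(w,p))
E
```

```text
[ 0.51922427 -0.08093495  0.23923582] [ 1.79933330e+02  1.86317276e-02 -7.41968291e+01] [ 1.25357312e+01  5.95776930e+00 -1.68653271e+01 -1.60507712e-02
 -6.72445283e+01  3.27366764e+00]
[[352.77155022   0.         280.70319239]
 [  0.         352.77155022 218.4495426 ]
 [  0.           0.           1.        ]] [[-0.9623 -0.2624 -0.0722  0.54  ]
 [-0.2721  0.9302  0.2463 -0.1456]
 [ 0.0026  0.2566 -0.9665  0.3962]
 [ 0.      0.      0.      1.    ]]
[321.09498065 335.81291646]
[267.06445248 212.89528846]
```

View pics/w0.png

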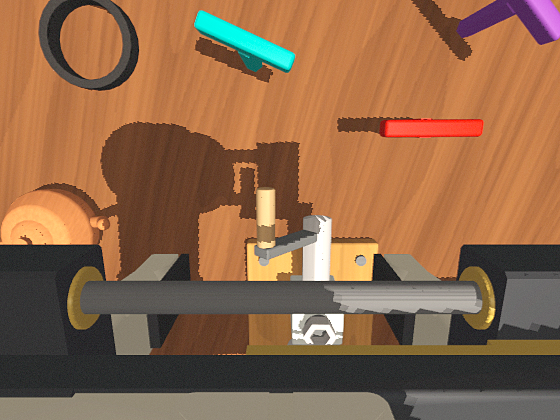

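The wrist view shows the grip from (266,190) to (267,248), with the shaft vertical at u≈317. The setscrew at (322,330) is half hidden. The yaw matches the roller.

```bash
python3 - <<'E'
from h import *
t=load('t0');s=load('s0');w=load('w0')
T=lambda u,v:(t,(260+u/4,170+v/4)); S=lambda u,v:(s,(190+u/4,180+v/4))
print(tri([T(272,113),S(511,176),(w,(266,190))]));print(tri([T(202,126),S(457,160),(w,(267,247))]))
print(tri([T(92,232),S(325,152),(w,(321,331))]))
print(atz(w,(317,218),.076),atz(w,(317,275),.076))
print(rel([.530,-.074,.100],[180,0,-74.1]))
E
```

```text
(array([ 0.53648612, -0.094706  ,  0.11866289]), [np.float64(2.3286313981636573), np.float64(2.131477344465492), np.float64(0.5862501552763144)])
(array([ 0.52478946, -0.04792269,  0.11407402]), [np.float64(0.5972048040679424), np.float64(1.9947699092886408), np.float64(1.9435916937910767)])
(array([0.45386624, 0.02246683, 0.11285548]), [np.float64(2.3008504488708112), np.float64(2.5005285060262445), np.float64(3.562177430510094)])
[ 0.48340149 -0.07373491  0.076     ] [ 0.46619018 -0.01849165  0.076     ]
[-0.37 -1.24 13.92  0.07  0.02 -0.1 ]
```

To row units: 14.2 cm / 50 = 0.284, 10 cm / 50 = 0.2.

Emit:
send_rows(
  plan=[
    [[-0.008, -0.024, 0.1, 0, 0, 0], [-0.008, -0.024, 0.2, 0, 0, 0], [-0.008, -0.024, 0.284, 0, 0, 0], [-0.008, -0.024, 0.284, 0, 0, 0], [-0.008, -0.024, 0.284, 0, 0, 0], [-0.008, -0.024, 0.284, 0, 0, 0]],
  ],
)

```text
clock: 2.15
tool_pos: [0.5289, -0.0766, 0.0975]
orientation: [179.9, -0.0, -74.4]
force: [0.5, -0.8, 0.9]
opening: 0.0876
gripper_force: 0.0
```

Emit:
send_rows(
  plan=[
    [[0, 0, 0, 0, 0, 0], [0, 0, 0, 0, 0, 0], [0, 0, 0, 0, 0, 0], [0, 0, 0, 0, 0, 0], [0, 0, 0, 0, 0, 0], [0, 0, 0, 0, 0, 0], [0, 0, 0, 0, 0, 0], [0, 0, 0, 0, 0, 0]],
  ],
  fingers=0.2,
)

```text
clock: 2.82
tool_pos: [0.5296, -0.0755, 0.0979]
orientation: [-180.0, -0.0, -74.4]
force: [-0.6, 0.1, -1.0]
opening: 0.0397
gripper_force: 0.0
```

Emit:
send_rows(
  plan=[
    [[0, 0, 0, 0, 0, 0], [0, 0, 0, 0, 0, 0], [0, 0, 0, 0, 0, 0], [0, 0, 0, 0, 0, 0], [0, 0, 0, 0, 0, 0], [0, 0, 0, 0, 0, 0]],
  ],
)

```text
clock: 3.32
tool_pos: [0.5307, -0.0752, 0.0982]
orientation: [-179.9, -0.0, -74.3]
force: [3.9, 1.3, -1.0]
opening: 0.0178
gripper_force: 2.2
```

```bash
python3 - <<'E'
from h import *
o=ctrl.get_obs();print(o['tool_pos'],o['opening'],o['gripper_force'],o['force'])
p=o['tool_pos'];y=np.radians(16.2);ax=np.array([np.cos(y),np.sin(y)]);sc=np.array([.4535,.0232])
print(ax@(p[:2]-sc), np.array([-np.sin(y),np.cos(y)])@(p[:2]-sc))
th0=np.arcsin(ax@(p[:2]-sc)/.07);print(th0)
for th in np.linspace(th0,0,9)[1:]: print(np.round([100*.07*(np.sin(th0)-np.sin(th)),-7*(np.cos(th)-np.cos(th0))],2))
E
```

```text
[ 0.53070622 -0.07524872  0.09817612] 0.017755174779959672 2.17302605509758 [ 3.88165506  1.30677991 -0.98806269]
0.04667432504195253 -0.11607952682983072
0.7298744485589302
[ 0.49 -0.4 ]
[ 1.02 -0.76]
[ 1.58 -1.07]
[ 2.17 -1.32]
[ 2.78 -1.52]
[ 3.4  -1.67]
[ 4.03 -1.75]
[ 4.67 -1.78]
```

Emit:
send_rows(
  plan=[
    [[0, 0.01, -0.008, 0, 0, 0], [0, 0.021, -0.015, 0, 0, 0], [0, 0.032, -0.021, 0, 0, 0], [0, 0.044, -0.026, 0, 0, 0], [0, 0.056, -0.03, 0, 0, 0], [0, 0.069, -0.033, 0, 0, 0], [0, 0.082, -0.035, 0, 0, 0], [0, 0.095, -0.036, 0, 0, 0]],
  ],
)

```text
clock: 3.98
tool_pos: [0.4856, -0.0881, 0.1172]
orientation: [-179.8, -0.1, -74.3]
force: [4.3, 0.7, 4.5]
opening: 0.0176
gripper_force: 2.2
```

Emit:
send_rows(
  plan=[
    [[0, 0, 0, 0, 0, 0], [0, 0, 0, 0, 0, 0], [0, 0, 0, 0, 0, 0], [0, 0, 0, 0, 0, 0]],
  ],
)

```text
clock: 4.32
tool_pos: [0.4837, -0.0884, 0.1155]
orientation: [179.9, 0.0, -74.4]
force: [2.7, 0.2, 2.4]
opening: 0.0173
gripper_force: 1.2
```

```bash
python3 - <<'E'
from h import *
o=ctrl.get_obs();print(o['tool_pos'],o['opening'],o['gripper_force'],o['force'])
p=o['tool_pos']
for d in (15.5,16.2,17):
  y=np.radians(d);ax=np.array([np.cos(y),np.sin(y)]);sc=np.array([.4535,.0232]);print(ax@(p[:2]-sc))
s=snap('side','s1');t=snap('top','t1')
a=cv2.resize(t['img'][180:255,265:340],None,fx=5,fy=5,interpolation=2);b=cv2.resize(s['img'][200:275,245:320],None,fx=5,fy=5,interpolation=2)
cv2.imwrite('pics/c1.png',np.hstack([a,b])[:,:,::-1])
E
```

```text
[ 0.48366999 -0.08837182  0.11551802] 0.01734517147889774 1.2124880030751228 [2.66691205 0.22344391 2.43873183]
-0.0007435549079303112
-0.002155498602118208
-0.0037687422952386238
```

View pics/c1.png

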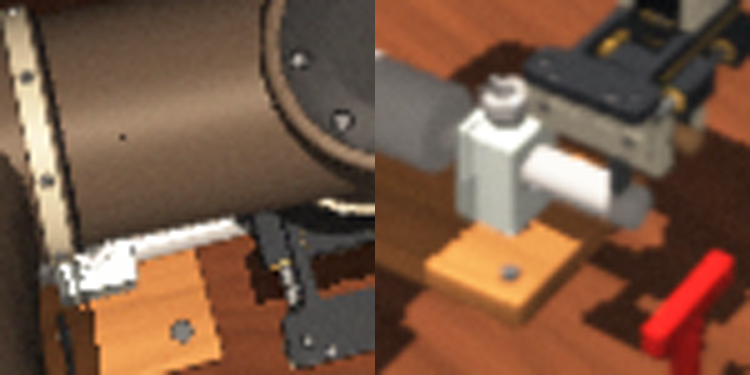

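Emit:
send_rows(
  plan=[
    [[0, 0, 0, 0, 0, 0], [0, 0, 0, 0, 0, 0], [0, 0, 0, 0, 0, 0], [0, 0, 0, 0, 0, 0], [0, 0, -0.06, 0, 0, 0], [0, 0, -0.12, 0, 0, 0], [0, 0, -0.17, 0, 0, 0], [0, 0, -0.17, 0, 0, 0]],
  ],
  fingers=0.45,
)

```text
clock: 5.08
tool_pos: [0.4864, -0.0884, 0.2058]
orientation: [-179.6, -0.1, -74.3]
force: [1.1, 0.4, 0.2]
opening: 0.0393
gripper_force: 0.0
```

To row units: -25 cm / 50 = -0.5.

Emit:
send_rows(
  plan=[
    [[-0.5, 0, 0, 0, 0, 0], [-0.5, 0, 0, 0, 0, 0], [-0.5, 0, 0, 0, 0, 0], [-0.5, 0, 0, 0, 0, 0], [-0.5, 0, 0, 0, 0, 0], [-0.5, 0, 0, 0, 0, 0], [-0.5, 0, 0, 0, 0, 0], [-0.5, 0, 0, 0, 0, 0]],
  ],
)

```text
clock: 5.75
tool_pos: [0.4156, 0.1543, 0.2006]
orientation: [180.0, -0.0, -74.1]
force: [-0.1, -0.4, 0.0]
opening: 0.0392
gripper_force: 0.0
```

Emit:
send_rows(
  plan=[
    [[0, 0, 0, 0, 0, 0], [0, 0, 0, 0, 0, 0], [0, 0, 0, 0, 0, 0]],
  ],
)

```text
clock: 6.0
tool_pos: [0.4167, 0.1512, 0.2007]
orientation: [180.0, -0.0, -74.5]
force: [-0.2, -0.7, 0.8]
opening: 0.0394
gripper_force: 0.0
```

```bash
python3 - <<'E'
from h import *
w=snap('wrist','w1');o=ctrl.get_obs();print(o['tool_pos'],o['orientation'],o['joint_pos'])
u,v=proj(w,[.4535,.0232,.1115]);print(u,v); 
for p in [[.4535,.0232,.097],[.4859,-.0882,.132]]: print(proj(w,p))
u,v=int(u),int(v);f=w['img']
a=cv2.resize(f[v-30:v+30,u-30:u+30],(600,600),interpolation=2);
b=cv2.resize(f[max(0,v-170):v+50,u-37:u+37],None,fx=2.7,fy=2.7,interpolation=2)[:600];b=np.vstack([b,np.zeros((600-len(b),b.shape[1],3),np.uint8)])
print(u,v,max(0,v-170));cv2.imwrite('pics/c2.png',np.hstack([a,b])[:,:800,::-1])
E
```

```text
[0.41670293 0.15118892 0.20068834] [ 1.79978861e+02 -8.56185458e-03 -7.44966755e+01] [ 4.55766979e+01 -7.04326282e-01 -2.92611253e+01 -3.62377511e-03
 -6.14657847e+01 -3.00716433e+01]
279.8697076903686 19.383044819953568
[279.87465176  25.6706024 ]
[ 276.67808986 -256.9596347 ]Traceback (most recent call last):
  File "<stdin>", line 6, in <module>
cv2.error: OpenCV(4.12.0) /io/opencv/modules/imgproc/src/resize.cpp:4208: error: (-215:Assertion failed) !ssize.empty() in function 'resize'
```

Emit:
send_rows(
  plan=[
    [[0.08, 0, 0, 0, 0, 0], [0.17, 0, 0, 0, 0, 0], [0.17, 0, 0, 0, 0, 0], [0.17, 0, 0, 0, 0, 0], [0.17, 0, 0, 0, 0, 0]],
  ],
)

```text
clock: 6.47
tool_pos: [0.4396, 0.0694, 0.2008]
orientation: [180.0, 0.0, -74.6]
force: [-0.7, 0.6, 1.0]
opening: 0.0395
gripper_force: 0.0
```

```bash
python3 - <<'E'
from h import *
w=snap('wrist','w2');print(proj(w,[.4535,.0232,.1115]))
E
```

```text
[280.22587633 156.1679073 ]
```

To row units: 10 cm / 50 = 0.2, 8 cm / 50 = 0.16.

Emit:
send_rows(
  plan=[
    [[0.08, 0, -0.04, 0, 0, 0], [0.16, 0, -0.08, 0, 0, 0], [0.2, 0, -0.08, 0, 0, 0], [0.2, 0, -0.08, 0, 0, 0], [0.2, 0, -0.08, 0, 0, 0], [0.2, 0, -0.08, 0, 0, 0]],
  ],
)

```text
clock: 7.02
tool_pos: [0.4661, -0.0251, 0.2405]
orientation: [180.0, 0.0, -74.4]
force: [0.0, -0.2, 0.3]
opening: 0.0393
gripper_force: 0.0
```

```bash
python3 - <<'E'
from h import *
w3=snap('wrist','w3');w=load('w2');o=ctrl.get_obs();print(o['tool_pos'],o['joint_pos'])
u,v=proj(w,[.4535,.0232,.1115]).astype(int);g=proj(w3,[.4535,.0232,.1115]);print(u,v,g,proj(w3,[.4859,-.0882,.132]))
a=cv2.resize(w['img'][v-25:v+25,u-25:u+25],(500,500),interpolation=2)
u3=int(g[0]);b=w3['img'][20:270,u3-75:u3+75];b=cv2.resize(b,(300,500),interpolation=2)
print(u-25,v-25,u3-75);cv2.imwrite('pics/c2.png',np.hstack([a,b])[:,:,::-1])
E
```

```text
[ 0.4660083  -0.0248938   0.24047651] [ 2.11962978e+01 -7.21936072e-02 -2.31647633e+01 -1.62015721e-02
 -6.69366403e+01 -5.50943280e+00]
280 156 [280.50742661 266.33486266] [278.83404963 129.09481142]
255 131 205
```

View pics/c2.png

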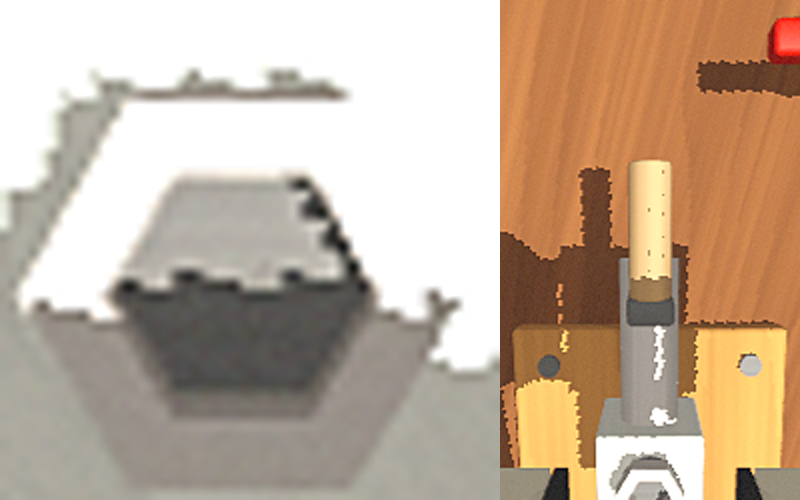

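The crop shows the socket mouth's corners at left (115,289), right (373,291), top (178,177)/(309,177) and bottom (172,415)/(315,415), so its corners lie along the image's u axis. The right panel shows grip and shaft both at u≈280, so the crank is upright.

```bash
python3 - <<'E'
from h import *
w=load('w2');w3=load('w3');t=load('t0');s=load('s0')
C=[(373,291),(309,177),(178,177),(115,289),(172,415),(315,415)]
P=np.array([atz(w,(255+(u+.5)/10-.5,131+(v+.5)/10-.5),.1113) for u,v in C])
c=P.mean(0);print(c, [(np.degrees(np.arctan2(*(p-c)[1::-1]))%60).round(1) for p in P],np.linalg.norm(P-c,axis=1).round(4))
for i in range(3): d=P[i]-P[i+3];print(np.degrees(np.arctan2(d[1],d[0]))%60, np.linalg.norm(d))
print(tri([(t,(260+92/4,170+232/4)),(s,(190+325/4,180+152/4)),(w,proj(w,c))]))
# crank lean
g=tri([(w3,(280,20+160/2))])if 0 else None
a=atz(w3,(280,100),.132);b=atz(w3,(205+150/2,20+380/2),.071);print(a,b)
y=np.radians(15.6);print(np.dot((a-b)[:2],[np.cos(y),np.sin(y)]))
print(rel([.4995,-.317,.22],[180,0,-161]),rel([.4995,-.317,.22],[180,0,19.5]))
E
```

```text
[0.45367004 0.02599801 0.1113    ] [np.float64(17.0), np.float64(16.1), np.float64(14.7), np.float64(12.9), np.float64(14.3), np.float64(16.2)] [0.009  0.0092 0.0092 0.0089 0.0097 0.0097]
14.95631708654534 0.017864774733933136
15.189924661912826 0.018908813327918543
15.503711430435175 0.01888996806852631
(array([0.45361104, 0.024512  , 0.11486407]), [np.float64(1.3440846334741072), np.float64(1.501886222296812), np.float64(1.159367403366293)])
[ 0.49049668 -0.10785792  0.132     ] [ 0.46484474 -0.01587809  0.071     ]
-2.821035953642914e-05
[ 2.903e+01  4.670e+00  2.040e+00  3.000e-02 -1.000e-02  8.668e+01] [ 2.903e+01  4.670e+00  2.040e+00  1.000e-02  3.000e-02 -9.382e+01]
```

To row units: 29 cm / 50 = 0.58, 4.7 cm / 50 = 0.094, -93.8 degrees / 180 = -0.5211.

Emit:
send_rows(
  plan=[
    [[0.58, 0.094, 0, 0, 0, -0.5211], [0.58, 0.094, 0, 0, 0, -0.5211], [0.58, 0.094, 0, 0, 0, -0.5211], [0.58, 0.094, 0, 0, 0, -0.5211], [0.58, 0.094, 0, 0, 0, -0.5211], [0.58, 0.094, 0, 0, 0, -0.5211], [0.58, 0.094, 0, 0, 0, -0.5211], [0.58, 0.094, 0, 0, 0, -0.5211]],
  ],
)

```text
clock: 7.73
tool_pos: [0.4994, -0.3133, 0.2406]
orientation: [-180.0, 0.0, -24.1]
force: [1.2, 0.7, 0.4]
opening: 0.0394
gripper_force: 0.0
```

```bash
python3 - <<'E'
from h import *
print(rel([.4995,-.317,.24],[180,0,19.5]))
E
```

```text
[ 1.60e-01  3.30e-01  6.00e-02 -1.00e-02  1.00e-02 -4.36e+01]
```

To row units: 0.1 cm / 50 = 0.002, -38 degrees / 180 = -0.2111.

Emit:
send_rows(
  plan=[
    [[0.002, 0, 0, 0, 0, -0.2111], [0.002, 0, 0, 0, 0, -0.2111], [0.002, 0, 0, 0, 0, -0.2111], [0.002, 0, 0, 0, 0, -0.2111], [0.002, 0, 0, 0, 0, -0.2111], [0.002, 0, 0, 0, 0, -0.2111], [0.002, 0, 0, 0, 0, -0.2111], [0.002, 0, 0, 0, 0, -0.2111]],
  ],
)

```text
clock: 8.4
tool_pos: [0.5002, -0.3123, 0.2406]
orientation: [-180.0, 0.0, 13.4]
force: [-1.3, 0.1, -0.0]
opening: 0.0395
gripper_force: 0.0
```

```bash
python3 - <<'E'
from h import *
w=snap('wrist','w4')
b=[[.5355,-.3044,.116],[.4631,-.329,.116]]
print(rel([.4995,-.317,.106],[180,0,19.5]),ctrl.get_obs()['orientation'],[proj(w,p) for p in b])
E
```

```text
[-0.17  0.43 13.46 -0.02  0.02 -6.08] [-1.79985643e+02  1.85613982e-02  1.34154759e+01] [array([281.04693924, 168.24616088]), array([289.41702188, 257.89504538])]
```

View pics/w4.png

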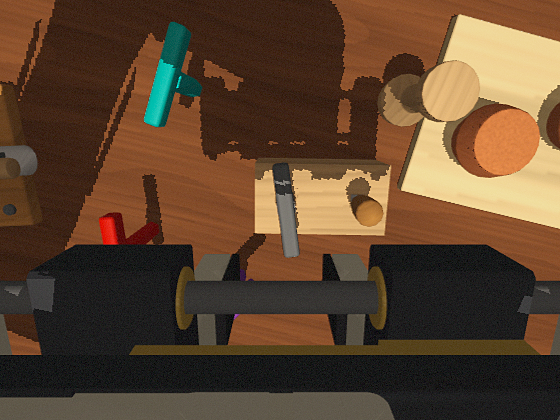

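The wrist view shows the grey bar from about (281,165) to (291,255), the stand under it and the awl at (369,212). This agrees with the prediction.

```bash
python3 - <<'E'
from h import *
w=load('w4');t=load('t0')
a,b=atz(w,(281,165),.116),atz(w,(291,255),.116);print(a,b,(a+b)/2,np.degrees(np.arctan2(*(a-b)[1::-1])),np.linalg.norm(a-b))
T=lambda u,v:(t,(260+u/4,170+v/4))
m=(a+b)/2;print(tri([(w,proj(w,m)),T(607,173.5)]))
print(rel([.500,-.3165,.09],[180,0,19.5]))
E
```

```text
[ 0.53799181 -0.30376724  0.116     ] [ 0.46596108 -0.32968384  0.116     ] [ 0.50197645 -0.31672554  0.116     ] 19.7886914020095 0.07655126065021021
(array([ 0.50023675, -0.31770232,  0.10969564]), [np.float64(0.5743091859454189), np.float64(0.5743091859454116)])
[-0.11  0.39 15.06 -0.02  0.02 -6.08]
```

To row units: 15.2 cm / 50 = 0.304, 13 cm / 50 = 0.26, -6.3 degrees / 180 = -0.035.

Emit:
send_rows(
  plan=[
    [[-0.002, 0.008, 0.1, 0, 0, -0.035], [-0.002, 0.008, 0.2, 0, 0, -0.035], [-0.002, 0.008, 0.26, 0, 0, -0.035], [-0.002, 0.008, 0.304, 0, 0, -0.035], [-0.002, 0.008, 0.304, 0, 0, -0.035], [-0.002, 0.008, 0.304, 0, 0, -0.035], [-0.002, 0.008, 0.304, 0, 0, -0.035]],
  ],
)

```text
clock: 9.03
tool_pos: [0.5012, -0.318, 0.0908]
orientation: [179.9, -0.1, 19.8]
force: [0.1, -0.1, -0.3]
opening: 0.0393
gripper_force: 0.0
```

Emit:
send_rows(
  plan=[
    [[0, 0, 0, 0, 0, 0], [0, 0, 0, 0, 0, 0], [0, 0, 0, 0, 0, 0], [0, 0, 0, 0, 0, 0], [0, 0, 0, 0, 0, 0], [0, 0, 0, 0, 0, 0], [0, 0, 0, 0, 0, 0], [0, 0, 0, 0, 0, 0]],
  ],
  fingers=0,
)

```text
clock: 9.7
tool_pos: [0.5004, -0.3179, 0.0898]
orientation: [179.9, -0.1, 19.8]
force: [0.8, 0.6, 6.4]
opening: 0.0151
gripper_force: 30.0
```

To row units: -16 cm / 50 = -0.32, -14 cm / 50 = -0.28.

Emit:
send_rows(
  plan=[
    [[0, 0, 0, 0, 0, 0], [0, 0, -0.02, 0, 0, 0], [0, 0, -0.06, 0, 0, 0], [0, 0, -0.12, 0, 0, 0], [0, 0, -0.2, 0, 0, 0], [0, 0, -0.28, 0, 0, 0], [0, 0, -0.32, 0, 0, 0], [0, 0, -0.32, 0, 0, 0]],
  ],
)

```text
clock: 10.37
tool_pos: [0.5016, -0.3186, 0.255]
orientation: [179.7, -0.4, 19.8]
force: [0.8, -1.3, -2.8]
opening: 0.0153
gripper_force: 30.0
```

```bash
python3 - <<'E'
from h import *
o=ctrl.get_obs();print(o['tool_pos'],o['orientation'],o['opening'],o['gripper_force'],o['force'],o['moment'])
print(rel([.4537,.025,.25],[180,0,15.3]))
E
```

```text
[ 0.50162242 -0.31859038  0.25498688] [179.67506237  -0.35761669  19.76767531] 0.015291586683746012 29.985558839980513 [ 0.81813463 -1.26524945 -2.77531117] [-0.20904446 -0.04069191 -0.00788818]
[  7.11 -33.96   0.35   0.31  -0.37   4.47]
```

To row units: -34 cm / 50 = -0.68, 7.1 cm / 50 = 0.142, 4.5 degrees / 180 = 0.025.

Emit:
send_rows(
  plan=[
    [[0.142, -0.68, 0, 0, 0, 0.025], [0.142, -0.68, 0, 0, 0, 0.025], [0.142, -0.68, 0, 0, 0, 0.025], [0.142, -0.68, 0, 0, 0, 0.025], [0.142, -0.68, 0, 0, 0, 0.025], [0.142, -0.68, 0, 0, 0, 0.025], [0.142, -0.68, 0, 0, 0, 0.025], [0.142, -0.68, 0, 0, 0, 0.025]],
  ],
)

```text
clock: 11.03
tool_pos: [0.4518, 0.014, 0.248]
orientation: [-180.0, 0.1, 15.2]
force: [1.2, 1.0, -3.1]
opening: 0.0154
gripper_force: 30.0
```

To row units: 4 cm / 50 = 0.08, 3 cm / 50 = 0.06.

Emit:
send_rows(
  plan=[
    [[0, -0.01, 0.06, 0, 0, 0], [0, -0.01, 0.08, 0, 0, 0], [0, -0.01, 0.08, 0, 0, 0], [0, -0.01, 0.08, 0, 0, 0], [0, -0.01, 0.08, 0, 0, 0]],
  ],
)

```text
clock: 11.45
tool_pos: [0.4528, 0.0166, 0.2096]
orientation: [180.0, -0.0, 15.2]
force: [-0.2, 0.4, -3.0]
opening: 0.0153
gripper_force: 30.0
```

```bash
python3 - <<'E'
from h import *
o=ctrl.get_obs();print(o['tool_pos'],o['orientation'],o['joint_pos'],o['force'],o['moment'])
print(rel([.4537,.025,.22],[180,0,15.3]))
s=snap('side','s5');w=snap('wrist','w5');t=snap('top','t5')
tip=o['tool_pos']-[0,0,.078];m=[.4537,.025,.1115]
print([(proj(k,tip),proj(k,m)) for k in (s,w,t)])
a=cv2.resize(s['img'][170:250,230:310],(480,480),interpolation=2);u,v=proj(w,m).astype(int);print(u,v)
b=cv2.resize(w['img'][100:300,210:330],(300,500),interpolation=2)[:480]
cv2.imwrite('pics/c5.png',np.hstack([a,b])[:,:,::-1])
E
```

```text
[0.45284005 0.01658876 0.20956123] [ 1.79974346e+02 -1.53775775e-02  1.51780390e+01] [ 2.71649145e+01 -1.40727011e-01 -2.74770015e+01  3.18478286e-02
 -6.26540150e+01  7.79984938e+01] [-0.19127172  0.35880891 -2.97823488] [-0.09190812  0.11048896  0.03044386]
[ 0.3  -0.79 -1.04  0.03 -0.02 -0.12]
[(array([272.13344629, 214.96237259]), array([270.70421787, 218.80456814])), (array([280.20214236, 228.7495174 ]), array([269.68898613, 217.24118496])), (array([285.91361256, 227.21975114]), array([282.75274006, 227.58845398]))]
269 217
```

View pics/c5.png

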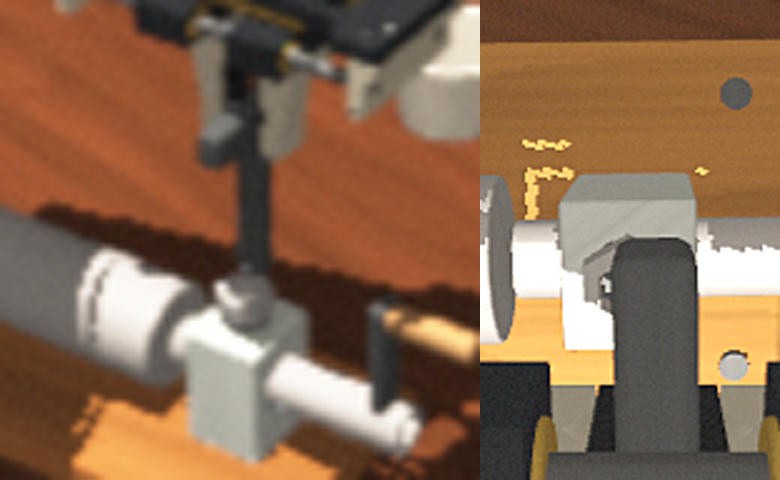

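The key hangs upright. Its tip is at side-view px (272.8,214.2) and the socket mouth at (271.2,218.3), both within 1 px of prediction, and the crank is still upright. I'll align and lower it.

To row units: 2.4 cm / 50 = 0.048, 2.1 cm / 50 = 0.042, -0.1 degrees / 180 = -0.0006.

Emit:
send_rows(
  plan=[
    [[0.006, -0.016, 0, 0, 0, -0.0006], [0.006, -0.016, 0, 0, 0, -0.0006], [0.006, -0.016, 0.02, 0, 0, -0.0006], [0.006, -0.016, 0.03, 0, 0, -0.0006], [0.006, -0.016, 0.036, 0, 0, -0.0006], [0.006, -0.016, 0.042, 0, 0, -0.0006], [0.006, -0.016, 0.048, 0, 0, -0.0006], [0.006, -0.016, 0.048, 0, 0, -0.0006]],
  ],
)

```text
clock: 12.27
tool_pos: [0.4528, 0.0257, 0.1842]
orientation: [180.0, 0.1, 15.3]
force: [0.1, -1.0, -3.9]
opening: 0.0154
gripper_force: 30.0
```

```bash
python3 - <<'E'
from h import *
o=ctrl.get_obs();print(o['tool_pos'],o['orientation'],o['force'],o['moment'],o['tau'][5])
E
```

```text
[0.45283878 0.02572714 0.18416046] [1.79992158e+02 6.12963255e-02 1.53400782e+01] [ 0.10810933 -1.00653777 -3.93172618] [-0.08524359  0.09118618 -0.02134922] 0.0012882924056611955
```

To row units: 0.5 cm / 50 = 0.01, 0.4 cm / 50 = 0.008.

Emit:
send_rows(
  plan=[
    [[0, 0, 0.004, 0, 0, 0], [0, 0, 0.008, 0, 0, 0], [0, 0, 0.01, 0, 0, 0], [0, 0, 0.01, 0, 0, 0]],
  ],
)

```text
clock: 12.6
tool_pos: [0.453, 0.0259, 0.1797]
orientation: [-180.0, 0.0, 15.3]
force: [-0.1, -0.3, -2.8]
opening: 0.0152
gripper_force: 30.0
```

```bash
python3 - <<'E'
from h import *
o=ctrl.get_obs();print(o['tool_pos'],o['orientation'],o['force'],o['moment'],o['tau'][5])
E
```

```text
[0.45302695 0.02585005 0.17966766] [-1.79999248e+02  1.50242295e-02  1.53427259e+01] [-0.05995005 -0.31806942 -2.80064311] [-0.08332151  0.12249419  0.05712258] 0.0003807562734436942
```

To row units: 0.4 cm / 50 = 0.008, 0.3 cm / 50 = 0.006.

Emit:
send_rows(
  plan=[
    [[0, 0, 0.003, 0, 0, 0], [0, 0, 0.006, 0, 0, 0], [0, 0, 0.008, 0, 0, 0], [0, 0, 0.008, 0, 0, 0], [0, 0, 0.008, 0, 0, 0]],
  ],
)

```text
clock: 13.02
tool_pos: [0.4532, 0.0259, 0.1759]
orientation: [-180.0, -0.0, 15.3]
force: [-0.6, -0.7, -1.8]
opening: 0.0155
gripper_force: 30.0
```

```bash
python3 - <<'E'
from h import *
o=ctrl.get_obs();print(o['tool_pos'],o['orientation'],o['force'],o['moment'],o['tau'][5])
E
```

```text
[0.45320668 0.02589918 0.17592229] [-1.79999498e+02 -7.82297626e-03  1.53443502e+01] [-0.58230201 -0.68589763 -1.79570899] [-0.09641702  0.13606194 -0.00967015] -0.00027091047741123475
```

To row units: 0.15 cm / 50 = 0.003, 0.1 cm / 50 = 0.002.

Emit:
send_rows(
  plan=[
    [[0, 0, 0.002, 0, 0, 0], [0, 0, 0.003, 0, 0, 0], [0, 0, 0.003, 0, 0, 0]],
  ],
)

```text
clock: 13.27
tool_pos: [0.4545, 0.0261, 0.1757]
orientation: [180.0, -0.2, 15.4]
force: [-0.8, 0.2, 6.3]
opening: 0.0153
gripper_force: 30.0
```

Emit:
send_rows(
  plan=[
    [[0, 0, 0.002, 0, 0, 0], [0, 0, 0.003, 0, 0, 0], [0, 0, 0.003, 0, 0, 0]],
  ],
)

```text
clock: 13.52
tool_pos: [0.4556, 0.0263, 0.1756]
orientation: [180.0, -0.3, 15.4]
force: [-1.6, 0.9, 13.4]
opening: 0.0151
gripper_force: 30.0
```

```bash
cat > m.py <<'E'
from h import *
L=[ctrl.get_obs() for _ in range(5)]
o=L[-1];print(o['clock'],o['tool_pos'].round(4),o['orientation'].round(2),o['force'].round(2),o['moment'].round(3),o['tau'][5].round(4),o['joint_pos'].round(1))
print(len({l['moment'][2] for l in L}))
E
python3 m.py
```

```text
13.5167 [0.4556 0.0263 0.1756] [179.95  -0.32  15.42] [-1.63  0.92 13.44] [-0.107  0.7   -0.034] 0.0034 [ 28.3   1.8 -30.4   0.1 -57.5  77.1]
1
```

To row units: -0.1 cm / 50 = -0.002, -0.08 cm / 50 = -0.0016, 30 degrees / 180 = 0.1667.

Emit:
send_rows(
  plan=[
    [[0, 0, -0.002, 0, 0, 0], [0, 0, -0.002, 0, 0, 0.0278], [0, 0, -0.0016, 0, 0, 0.0556], [0, 0, -0.0012, 0, 0, 0.0833], [0, 0, -0.0008, 0, 0, 0.1111], [0, 0, -0.0004, 0, 0, 0.1389], [0, 0, 0, 0, 0, 0.1667], [0, 0, 0, 0, 0, 0.1667]],
  ],
)

```text
clock: 14.18
tool_pos: [0.4548, 0.0259, 0.1749]
orientation: [-180.0, -0.2, -14.9]
force: [-1.4, -1.3, 10.8]
opening: 0.0155
gripper_force: 30.0
```

```bash
python3 m.py
```

```text
14.1833 [0.4548 0.0259 0.1749] [-179.95   -0.21  -14.91] [-1.4  -1.27 10.76] [-0.614  0.732 -0.035] -1.5708 [ 28.3   1.8 -30.4   0.1 -57.5  46.8]
1
```

To row units: 0.06 cm / 50 = 0.0012, 0.04 cm / 50 = 0.0008, 25 degrees / 180 = 0.1389.

Emit:
send_rows(
  plan=[
    [[0, 0, 0, 0, 0, 0.0278], [0, 0, 0, 0, 0, 0.0556], [0, 0, 0.0004, 0, 0, 0.0833], [0, 0, 0.0008, 0, 0, 0.1111], [0, 0, 0.0012, 0, 0, 0.1389], [0, 0, 0.0012, 0, 0, 0.1389]],
  ],
)

```text
clock: 14.68
tool_pos: [0.4544, 0.0257, 0.1741]
orientation: [-179.9, -0.1, -39.9]
force: [-0.6, -2.2, 10.2]
opening: 0.015
gripper_force: 30.1
```

```bash
cat > av.py <<'E'
from h import *
import sys
n=int(sys.argv[1]);L=[]
for i in range(n):
    ctrl.snapshot('wrist'); L.append(ctrl.get_obs())
f=np.array([np.r_[l['force'],l['moment'],l['tau'][5]] for l in L]);o=L[-1]
print(o['clock'],o['tool_pos'].round(4),o['orientation'].round(2),o['joint_pos'][5].round(2));print(f.mean(0).round(3));print((f.std(0)/np.sqrt(n)).round(3))
E
python3 av.py 10
```

```text
15.1833 [0.4544 0.0257 0.1741] [-1.7991e+02 -1.4000e-01 -3.9610e+01] 22.08
[-1.632 -1.672 10.019 -0.706  0.965  0.017 -0.125]
[0.193 0.116 0.14  0.009 0.009 0.012 0.069]
```

To row units: 0.01 cm / 50 = 0.0002, 4 degrees / 180 = 0.0222.

Emit:
send_rows(
  plan=[
    [[0, 0, 0.0002, 0, 0, 0.0111], [0, 0, 0.0002, 0, 0, 0.0222], [0, 0, 0.0002, 0, 0, 0.0222]],
  ],
)

```text
clock: 15.43
tool_pos: [0.4543, 0.0257, 0.1739]
orientation: [-179.9, -0.1, -43.7]
force: [-2.5, -2.0, 10.0]
opening: 0.0153
gripper_force: 30.1
```

```bash
python3 av.py 5
```

```text
15.6833 [0.4543 0.0257 0.1739] [-1.7991e+02 -1.3000e-01 -4.3600e+01] 18.08
[-1.881 -1.175 10.34  -0.706  1.038  0.054 -0.14 ]
[0.161 0.194 0.17  0.012 0.01  0.006 0.049]
```

To row units: 0.01 cm / 50 = 0.0002, 4 degrees / 180 = 0.0222.

Emit:
send_rows(
  plan=[
    [[0, 0, 0.0002, 0, 0, 0.0111], [0, 0, 0.0002, 0, 0, 0.0222], [0, 0, 0.0002, 0, 0, 0.0222]],
  ],
)

```text
clock: 15.93
tool_pos: [0.4542, 0.0257, 0.1738]
orientation: [-179.9, -0.1, -47.7]
force: [-2.3, -2.0, 9.5]
opening: 0.0151
gripper_force: 30.1
```

```bash
python3 av.py 5
```

```text
16.1833 [0.4542 0.0257 0.1738] [-1.799e+02 -1.200e-01 -4.760e+01] 14.08
[-2.067 -2.019 10.13  -0.702  1.084  0.07  -0.14 ]
[0.245 0.304 0.182 0.004 0.012 0.013 0.049]
```

To row units: 0.01 cm / 50 = 0.0002, 4 degrees / 180 = 0.0222.

Emit:
send_rows(
  plan=[
    [[0, 0, 0.0002, 0, 0, 0.0111], [0, 0, 0.0002, 0, 0, 0.0222], [0, 0, 0.0002, 0, 0, 0.0222]],
  ],
)

```text
clock: 16.43
tool_pos: [0.4542, 0.0257, 0.1736]
orientation: [-179.9, -0.1, -51.7]
force: [-2.1, -1.3, 10.6]
opening: 0.0153
gripper_force: 30.1
```

```bash
python3 av.py 5
```

```text
16.6833 [0.4542 0.0257 0.1737] [-1.799e+02 -1.100e-01 -5.160e+01] 10.08
[-2.172 -1.355 10.451 -0.68   1.126  0.078 -0.14 ]
[0.112 0.316 0.274 0.014 0.007 0.007 0.049]
```

To row units: 0.01 cm / 50 = 0.0002, 4 degrees / 180 = 0.0222.

Emit:
send_rows(
  plan=[
    [[0, 0, 0.0002, 0, 0, 0.0111], [0, 0, 0.0002, 0, 0, 0.0222], [0, 0, 0.0002, 0, 0, 0.0222]],
  ],
)

```text
clock: 16.93
tool_pos: [0.4541, 0.0257, 0.1735]
orientation: [-179.9, -0.1, -55.7]
force: [-2.7, -1.0, 9.8]
opening: 0.0152
gripper_force: 30.1
```

```bash
python3 av.py 5
```

```text
17.1833 [0.4541 0.0257 0.1735] [-1.799e+02 -1.000e-01 -5.560e+01] 6.08
[-2.514 -1.509 10.29  -0.63   1.153  0.045 -0.14 ]
[0.122 0.157 0.135 0.017 0.009 0.01  0.049]
```

To row units: 0.01 cm / 50 = 0.0002, 4 degrees / 180 = 0.0222.

Emit:
send_rows(
  plan=[
    [[0, 0, 0.0002, 0, 0, 0.0111], [0, 0, 0.0002, 0, 0, 0.0222], [0, 0, 0.0002, 0, 0, 0.0222]],
  ],
)

```text
clock: 17.43
tool_pos: [0.4541, 0.0257, 0.1734]
orientation: [-179.9, -0.1, -59.7]
force: [-2.0, -1.4, 10.5]
opening: 0.0154
gripper_force: 30.1
```

```bash
python3 av.py 5
```

```text
17.6833 [0.454  0.0256 0.1734] [-1.799e+02 -9.000e-02 -5.961e+01] 2.08
[-2.473 -1.147 10.14  -0.592  1.2    0.066 -0.14 ]
[0.249 0.144 0.279 0.005 0.012 0.016 0.049]
```

To row units: 0.01 cm / 50 = 0.0002, 4 degrees / 180 = 0.0222.

Emit:
send_rows(
  plan=[
    [[0, 0, 0.0002, 0, 0, 0.0111], [0, 0, 0.0002, 0, 0, 0.0222], [0, 0, 0.0002, 0, 0, 0.0222]],
  ],
)

```text
clock: 17.93
tool_pos: [0.454, 0.0257, 0.1733]
orientation: [-179.9, -0.1, -63.7]
force: [-2.2, -1.0, 9.8]
opening: 0.0153
gripper_force: 30.1
```

```bash
python3 av.py 5
```

```text
18.1833 [0.454  0.0257 0.1733] [-1.799e+02 -8.000e-02 -6.361e+01] -1.92
[-3.162 -1.45   9.613 -0.534  1.257  0.061 -0.14 ]
[0.262 0.232 0.123 0.011 0.008 0.012 0.049]
```

To row units: 0.02 cm / 50 = 0.0004, 0.01 cm / 50 = 0.0002, 4 degrees / 180 = 0.0222.

Emit:
send_rows(
  plan=[
    [[0, 0, 0.0002, 0, 0, 0.0111], [0, 0, 0.0004, 0, 0, 0.0222], [0, 0, 0.0004, 0, 0, 0.0222]],
  ],
)

```text
clock: 18.43
tool_pos: [0.454, 0.0257, 0.1731]
orientation: [-179.9, -0.1, -67.7]
force: [-3.1, -1.8, 9.1]
opening: 0.0157
gripper_force: 30.1
```

```bash
python3 av.py 5
```

```text
18.6833 [0.454  0.0257 0.1731] [-1.799e+02 -7.000e-02 -6.761e+01] -5.92
[-2.985 -1.418 10.597 -0.514  1.368  0.045 -0.138]
[0.163 0.137 0.131 0.007 0.007 0.018 0.049]
```

To row units: 0.02 cm / 50 = 0.0004, 0.01 cm / 50 = 0.0002, 4 degrees / 180 = 0.0222.

Emit:
send_rows(
  plan=[
    [[0, 0, 0.0002, 0, 0, 0.0111], [0, 0, 0.0004, 0, 0, 0.0222], [0, 0, 0.0004, 0, 0, 0.0222]],
  ],
)

```text
clock: 18.93
tool_pos: [0.454, 0.0257, 0.173]
orientation: [-179.9, -0.1, -71.7]
force: [-3.0, -1.1, 11.0]
opening: 0.0153
gripper_force: 30.1
```

```bash
python3 av.py 5
```

```text
19.1833 [0.454  0.0257 0.1729] [-1.7989e+02 -6.0000e-02 -7.1610e+01] -9.92
[-3.195 -1.107 11.138 -0.47   1.463  0.073 -0.137]
[0.219 0.226 0.218 0.013 0.021 0.01  0.049]
```

To row units: 0.01 cm / 50 = 0.0002, 4 degrees / 180 = 0.0222.

Emit:
send_rows(
  plan=[
    [[0, 0, 0.0002, 0, 0, 0.0111], [0, 0, 0.0002, 0, 0, 0.0222], [0, 0, 0.0002, 0, 0, 0.0222]],
  ],
)

```text
clock: 19.43
tool_pos: [0.454, 0.0257, 0.1728]
orientation: [-179.9, -0.1, -75.7]
force: [-3.4, -1.5, 10.9]
opening: 0.0154
gripper_force: 30.1
```

```bash
python3 av.py 5
```

```text
19.6833 [0.454  0.0257 0.1728] [-1.7988e+02 -5.0000e-02 -7.5610e+01] -13.92
[-3.028 -1.028 10.851 -0.406  1.436  0.069 -0.138]
[0.177 0.269 0.25  0.008 0.015 0.008 0.049]
```

To row units: 0.01 cm / 50 = 0.0002, 4 degrees / 180 = 0.0222.

Emit:
send_rows(
  plan=[
    [[0, 0, 0.0002, 0, 0, 0.0111], [0, 0, 0.0002, 0, 0, 0.0222], [0, 0, 0.0002, 0, 0, 0.0222]],
  ],
)

```text
clock: 19.93
tool_pos: [0.4539, 0.0257, 0.1727]
orientation: [-179.9, -0.0, -79.7]
force: [-2.7, -1.5, 11.0]
opening: 0.0149
gripper_force: 30.1
```

```bash
python3 av.py 5
```

```text
20.1833 [0.454  0.0257 0.1727] [-1.7988e+02 -4.0000e-02 -7.9610e+01] -17.92
[-2.916 -0.283 10.503 -0.327  1.486  0.087 -0.138]
[0.199 0.149 0.164 0.018 0.013 0.007 0.049]
```

To row units: 0.01 cm / 50 = 0.0002, 1.5 degrees / 180 = 0.0083.

Emit:
send_rows(
  plan=[
    [[0, 0, 0.0002, 0, 0, 0.0083], [0, 0, 0.0002, 0, 0, 0.0167], [0, 0, 0.0002, 0, 0, 0.0167]],
  ],
)

```text
clock: 20.43
tool_pos: [0.4539, 0.0257, 0.1726]
orientation: [-179.9, -0.0, -82.7]
force: [-3.5, -1.1, 10.3]
opening: 0.0154
gripper_force: 30.1
```

```bash
python3 av.py 5
```

```text
20.6833 [0.454  0.0257 0.1726] [-1.7988e+02 -3.0000e-02 -8.2610e+01] -20.92
[-3.025 -0.724 10.495 -0.266  1.49   0.072 -0.124]
[0.291 0.212 0.327 0.013 0.02  0.01  0.037]
```

To row units: 0.01 cm / 50 = 0.0002, 3 degrees / 180 = 0.0167.

Emit:
send_rows(
  plan=[
    [[0, 0, 0.0002, 0, 0, 0.0083], [0, 0, 0.0002, 0, 0, 0.0167], [0, 0, 0.0002, 0, 0, 0.0167]],
  ],
)

```text
clock: 20.93
tool_pos: [0.4539, 0.0258, 0.1725]
orientation: [-179.9, -0.0, -85.7]
force: [-3.9, -1.6, 9.6]
opening: 0.0151
gripper_force: 30.1
```

```bash
python3 av.py 5
```

```text
21.1833 [0.4539 0.0258 0.1725] [-1.7988e+02 -2.0000e-02 -8.5610e+01] -23.92
[-3.073 -0.833 10.694 -0.218  1.52   0.079 -0.124]
[0.306 0.139 0.129 0.008 0.01  0.006 0.037]
```

To row units: 0.01 cm / 50 = 0.0002, 3 degrees / 180 = 0.0167.

Emit:
send_rows(
  plan=[
    [[0, 0, 0.0002, 0, 0, 0.0083], [0, 0, 0.0002, 0, 0, 0.0167], [0, 0, 0.0002, 0, 0, 0.0167]],
  ],
)

```text
clock: 21.43
tool_pos: [0.4539, 0.0258, 0.1724]
orientation: [-179.9, -0.0, -88.7]
force: [-3.0, -0.1, 10.2]
opening: 0.0153
gripper_force: 30.1
```

```bash
python3 av.py 5
```

```text
21.6833 [0.4539 0.0258 0.1724] [-1.7988e+02 -1.0000e-02 -8.8610e+01] -26.92
[-3.474 -0.495 10.704 -0.184  1.535  0.065 -0.124]
[0.258 0.262 0.216 0.014 0.01  0.014 0.037]
```

To row units: 0.01 cm / 50 = 0.0002, 3 degrees / 180 = 0.0167.

Emit:
send_rows(
  plan=[
    [[0, 0, 0.0002, 0, 0, 0.0083], [0, 0, 0.0002, 0, 0, 0.0167], [0, 0, 0.0002, 0, 0, 0.0167]],
  ],
)

```text
clock: 21.93
tool_pos: [0.4539, 0.0258, 0.1723]
orientation: [-179.9, -0.0, -91.7]
force: [-4.4, -0.5, 11.0]
opening: 0.0155
gripper_force: 30.1
```

```bash
python3 av.py 5
```

```text
22.1833 [0.4539 0.0258 0.1723] [-1.7988e+02 -1.0000e-02 -9.1610e+01] -29.92
[-3.678 -0.504 10.94  -0.137  1.572  0.063 -0.123]
[0.209 0.127 0.119 0.008 0.008 0.012 0.036]
```

To row units: 0.01 cm / 50 = 0.0002, 3 degrees / 180 = 0.0167.

Emit:
send_rows(
  plan=[
    [[0, 0, 0.0002, 0, 0, 0.0083], [0, 0, 0.0002, 0, 0, 0.0167], [0, 0, 0.0002, 0, 0, 0.0167]],
  ],
)

```text
clock: 22.43
tool_pos: [0.4539, 0.0258, 0.1722]
orientation: [-179.9, 0.0, -94.7]
force: [-3.5, -0.7, 10.8]
opening: 0.0156
gripper_force: 30.1
```

```bash
python3 av.py 5
```

```text
22.6833 [0.4539 0.0258 0.1722] [-179.88    0.    -94.61] -32.92
[-3.802 -0.267 10.655 -0.087  1.553  0.054 -0.123]
[0.066 0.207 0.09  0.006 0.006 0.013 0.037]
```

To row units: 0.01 cm / 50 = 0.0002, 3 degrees / 180 = 0.0167.

Emit:
send_rows(
  plan=[
    [[0, 0, 0.0002, 0, 0, 0.0083], [0, 0, 0.0002, 0, 0, 0.0167], [0, 0, 0.0002, 0, 0, 0.0167]],
  ],
)

```text
clock: 22.93
tool_pos: [0.4539, 0.0258, 0.1721]
orientation: [-179.9, 0.0, -97.7]
force: [-2.6, -0.2, 10.5]
opening: 0.015
gripper_force: 30.1
```

```bash
python3 av.py 5
```

```text
23.1833 [0.4539 0.0259 0.1721] [-1.7988e+02  1.0000e-02 -9.7610e+01] -35.91
[-3.797 -0.64  10.362 -0.043  1.583  0.055 -0.123]
[0.239 0.272 0.147 0.008 0.014 0.006 0.037]
```

To row units: 0.01 cm / 50 = 0.0002, 3 degrees / 180 = 0.0167.

Emit:
send_rows(
  plan=[
    [[0, 0, 0.0002, 0, 0, 0.0083], [0, 0, 0.0002, 0, 0, 0.0167], [0, 0, 0.0002, 0, 0, 0.0167]],
  ],
)

```text
clock: 23.43
tool_pos: [0.454, 0.0259, 0.172]
orientation: [-179.9, 0.0, -100.7]
force: [-3.2, -0.3, 10.3]
opening: 0.0156
gripper_force: 30.1
```

```bash
python3 av.py 5
```

```text
23.6833 [0.4539 0.0259 0.172 ] [-1.7988e+02  2.0000e-02 -1.0061e+02] -38.92
[-3.2900e+00 -1.3700e-01  1.0466e+01 -8.0000e-03  1.6110e+00  8.8000e-02
 -1.2800e-01]
[0.112 0.126 0.149 0.012 0.011 0.011 0.037]
```

To row units: 0.01 cm / 50 = 0.0002, 2.5 degrees / 180 = 0.0139.

Emit:
send_rows(
  plan=[
    [[0, 0, 0.0002, 0, 0, 0.0083], [0, 0, 0.0002, 0, 0, 0.0139], [0, 0, 0.0002, 0, 0, 0.0139]],
  ],
)

```text
clock: 23.93
tool_pos: [0.454, 0.0259, 0.1719]
orientation: [-179.9, 0.0, -103.2]
force: [-4.3, -0.1, 11.4]
opening: 0.0152
gripper_force: 30.1
```

```bash
python3 av.py 5
```

```text
24.1833 [0.454  0.0259 0.1719] [-1.7988e+02  3.0000e-02 -1.0311e+02] -41.42
[-3.456 -0.192 10.872  0.061  1.626  0.066 -0.123]
[0.178 0.127 0.236 0.007 0.014 0.007 0.026]
```

To row units: 0.01 cm / 50 = 0.0002, 2 degrees / 180 = 0.0111.

Emit:
send_rows(
  plan=[
    [[0, 0, 0.0002, 0, 0, 0.0056], [0, 0, 0.0002, 0, 0, 0.0111], [0, 0, 0.0002, 0, 0, 0.0111]],
  ],
)

```text
clock: 24.43
tool_pos: [0.454, 0.026, 0.1719]
orientation: [-179.9, 0.0, -105.2]
force: [-3.8, -0.2, 10.6]
opening: 0.0152
gripper_force: 30.1
```

```bash
python3 av.py 4
```

```text
24.6333 [0.454  0.026  0.1719] [-1.7987e+02  4.0000e-02 -1.0511e+02] -43.41
[-3.852  0.138 11.698  0.112  1.659  0.098 -0.139]
[0.278 0.187 0.233 0.019 0.011 0.015 0.028]
```

To row units: 0.01 cm / 50 = 0.0002, 2 degrees / 180 = 0.0111.

Emit:
send_rows(
  plan=[
    [[0, 0, 0.0002, 0, 0, 0.0056], [0, 0, 0.0002, 0, 0, 0.0111], [0, 0, 0.0002, 0, 0, 0.0111]],
  ],
)

```text
clock: 24.88
tool_pos: [0.4541, 0.026, 0.1718]
orientation: [-179.9, 0.0, -107.2]
force: [-3.8, 1.1, 12.3]
opening: 0.0151
gripper_force: 30.2
```

```bash
python3 av.py 4
```

```text
25.0833 [0.4541 0.026  0.1718] [-1.7987e+02  5.0000e-02 -1.0710e+02] -45.41
[-3.722  0.435 11.613  0.156  1.661  0.088 -0.148]
[0.09  0.128 0.323 0.007 0.012 0.007 0.028]
```

```bash
sed -i "s/^print(o\['clock'\]/print('tau',f[:,6].round(3));print(o['clock']/" av.py; python3 av.py 1
```

```text
tau [-0.1]
25.1333 [0.4541 0.026  0.1718] [-1.7987e+02  5.0000e-02 -1.0711e+02] -45.41
[-3.44   0.386 11.249  0.141  1.603  0.124 -0.1  ]
[0. 0. 0. 0. 0. 0. 0.]
```

To row units: 0.01 cm / 50 = 0.0002, 2 degrees / 180 = 0.0111.

Emit:
send_rows(
  plan=[
    [[0, 0, 0.0002, 0, 0, 0.0056], [0, 0, 0.0002, 0, 0, 0.0111], [0, 0, 0.0002, 0, 0, 0.0111]],
  ],
)

```text
clock: 25.38
tool_pos: [0.4541, 0.026, 0.1718]
orientation: [-179.9, 0.1, -109.2]
force: [-4.0, 0.1, 12.6]
opening: 0.0151
gripper_force: 30.2
```

```bash
python3 av.py 6
```

```text
tau [-0.253 -0.149 -0.118 -0.111 -0.109 -0.109]
25.6833 [0.4541 0.026  0.1718] [-1.7987e+02  6.0000e-02 -1.0910e+02] -47.41
[-3.648  0.802 11.905  0.217  1.68   0.113 -0.141]
[0.276 0.205 0.188 0.006 0.008 0.014 0.021]
```

To row units: 0.01 cm / 50 = 0.0002, 3 degrees / 180 = 0.0167.

Emit:
send_rows(
  plan=[
    [[0, 0, 0, 0, 0, 0.0083], [0, 0, 0.0002, 0, 0, 0.0167], [0, 0, 0.0002, 0, 0, 0.0167]],
  ],
)

```text
clock: 25.93
tool_pos: [0.4542, 0.0261, 0.1717]
orientation: [-179.9, 0.1, -112.2]
force: [-3.7, 0.5, 11.3]
opening: 0.015
gripper_force: 30.2
```

```bash
python3 av.py 6
```

```text
tau [-0.335 -0.179 -0.132 -0.121 -0.119 -0.118]
26.2333 [0.4542 0.026  0.1717] [-1.7987e+02  7.0000e-02 -1.1210e+02] -50.41
[-3.593  0.824 11.648  0.291  1.641  0.125 -0.167]
[0.266 0.172 0.361 0.01  0.009 0.012 0.032]
```

To row units: 0.01 cm / 50 = 0.0002, 4.5 degrees / 180 = 0.025.

Emit:
send_rows(
  plan=[
    [[0, 0, 0, 0, 0, 0.0083], [0, 0, 0.0002, 0, 0, 0.0167], [0, 0, 0.0002, 0, 0, 0.025], [0, 0, 0.0002, 0, 0, 0.025]],
  ],
)

```text
clock: 26.57
tool_pos: [0.4542, 0.0261, 0.1716]
orientation: [-179.9, 0.1, -116.7]
force: [-3.9, 1.5, 11.6]
opening: 0.0151
gripper_force: 30.2
```

```bash
python3 av.py 6
```

```text
tau [-0.362 -0.204 -0.158 -0.146 -0.144 -0.143]
26.8667 [0.4542 0.0261 0.1716] [-1.7987e+02  9.0000e-02 -1.1660e+02] -54.91
[-3.455  0.922 11.875  0.385  1.632  0.133 -0.193]
[0.124 0.093 0.217 0.01  0.016 0.013 0.032]
```

To row units: 1.5 degrees / 180 = 0.0083.

Emit:
send_rows(
  plan=[
    [[0, 0, 0, 0, 0, 0.0083], [0, 0, 0, 0, 0, 0.0167], [0, 0, 0, 0, 0, 0.0222], [0, 0, 0, 0, 0, 0.0222]],
  ],
)

```text
clock: 27.2
tool_pos: [0.4542, 0.0261, 0.1715]
orientation: [-179.9, 0.1, -120.7]
force: [-3.1, 0.6, 11.3]
opening: 0.0147
gripper_force: 30.2
```

```bash
python3 av.py 9
```

```text
tau [-0.329 -0.218 -0.186 -0.178 -0.176 -0.176 -0.176 -0.176 -0.176]
27.65 [0.4542 0.0261 0.1715] [-1.7988e+02  1.0000e-01 -1.2060e+02] -58.91
[-3.636  0.434 11.748  0.393  1.563  0.163 -0.199]
[0.156 0.111 0.179 0.006 0.011 0.011 0.016]
```

To row units: -0.2 cm / 50 = -0.004, -0.1 cm / 50 = -0.002.

Emit:
send_rows(
  plan=[
    [[0, 0, -0.002, 0, 0, 0], [0, 0, -0.004, 0, 0, 0], [0, 0, -0.004, 0, 0, 0], [0, 0, -0.004, 0, 0, 0]],
  ],
)

```text
clock: 27.98
tool_pos: [0.4531, 0.0259, 0.1717]
orientation: [180.0, -0.0, -120.6]
force: [-1.0, 1.6, -0.4]
opening: 0.0154
gripper_force: 30.0
```

```bash
python3 av.py 4
```

```text
tau [-0.146 -0.146 -0.146 -0.147]
28.1833 [0.4532 0.0259 0.1718] [ 180.     -0.   -120.65] -58.92
[-1.226  0.885 -0.408  0.351  0.541  0.145 -0.146]
[0.286 0.277 0.424 0.015 0.007 0.009 0.   ]
```

Emit:
send_rows(
  plan=[
    [[0, 0, 0, 0, 0, 0], [0, 0, 0, 0, 0, 0], [0, 0, 0, 0, 0, 0], [0, 0, 0, 0, 0, 0], [0, 0, 0, 0, 0, 0], [0, 0, 0, 0, 0, 0]],
  ],
  fingers=0.5,
)

```text
clock: 28.68
tool_pos: [0.4532, 0.0259, 0.1718]
orientation: [-180.0, 0.0, -120.7]
force: [-0.5, -0.3, -0.3]
opening: 0.0434
gripper_force: 0.0
```

To row units: -12 cm / 50 = -0.24, -10 cm / 50 = -0.2.

Emit:
send_rows(
  plan=[
    [[0, 0, -0.02, 0, 0, 0], [0, 0, -0.06, 0, 0, 0], [0, 0, -0.12, 0, 0, 0], [0, 0, -0.2, 0, 0, 0], [0, 0, -0.24, 0, 0, 0], [0, 0, -0.24, 0, 0, 0], [0, 0, -0.24, 0, 0, 0]],
  ],
)

```text
clock: 29.27
tool_pos: [0.4537, 0.0261, 0.2938]
orientation: [-179.9, 0.2, -120.7]
force: [0.5, 0.1, -0.9]
opening: 0.0438
gripper_force: 0.0
```

```bash
python3 - <<'E'
from h import *
s=snap('side','s9');w=snap('wrist','w9');o=ctrl.get_obs();print(o['tool_pos'],o['force'])
m=proj(s,[.4535,.0255,.15]).astype(int);q=proj(s,[.4535,.0255,.191]);print(m,q,proj(s,[.4859,-.0882,.132]))
a=s['img'][m[1]-50:m[1]+50,m[0]-40:m[0]+60];a=cv2.resize(a,(400,400),interpolation=2);b=cv2.resize(w['img'],(400,300));b=np.vstack([b,np.zeros((100,400,3),np.uint8)])
cv2.imwrite('pics/c9.png',np.hstack([a,b])[:,:,::-1])
E
```

```text
[0.45266485 0.02578017 0.29153516] [ 0.06340617  0.13718832 -0.39298726]
[270 208] [270.08381521 197.69072731] [303.382454   226.45139537]
```

View pics/c9.png

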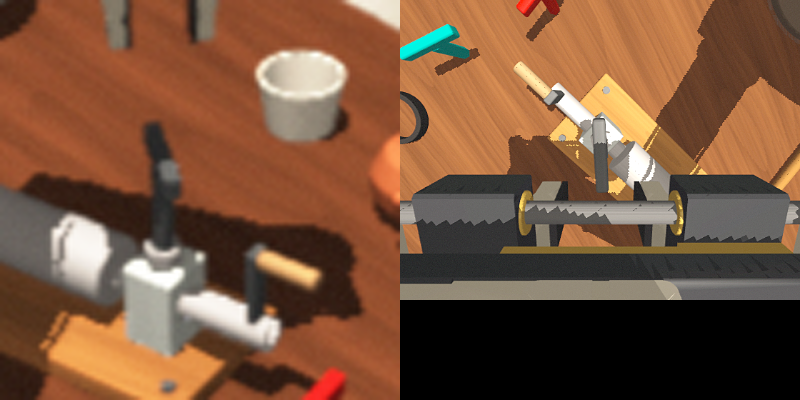

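The key stands upright in the screw (crop about (162,190)), the crank is upright with its grip near (290,268), and the gripper is clear of everything. I'm handing the job in.

```bash
python3 -c "
from plant import ctrl
print(ctrl.close_job())"
```

```text
the job is handed in; nothing more can be done
None
```

Job handed in at about 29 s, with no verdict returned: the crank is upright and the key stands seated in the setscrew, turned to about 0.17 N m on the key (estimated 50 N on the flat, not measured directly); the gripper is clear and I saw no bystander moved.

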